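# Put the washed base moulds back in their own trays

## Robot

A 7-joint arm with a two-finger parallel gripper is mounted at the origin on the work surface. World frame = base frame: x ahead of the robot, y to its left, z up, the work surface at z = 0. Lengths are in m, angles in rad, forces in N, time in s.
With the tool pointing down it reaches from about 0.425 to 0.875 m from the base axis. Payload 4.7 kg.
Tool frame: the origin (TCP) lies midway between the tips of the shut fingers; the grasp point (between the pads) lies 19 mm behind it; x points along the fingers, y is the direction in which the jaws open and shut, and the axes are right-handed (so a half turn about x gives the same grasp; the last joint's range is limited). The gripper opens to 85 mm and grips with 20 to 120 N. Pads are 22 mm wide; open, the fingers measure 114 mm over their backs; the gripper's body (76 mm by 85 mm) begins 54 mm behind the grasp point. The pads swing forward as they close: fully open they stand 13 mm farther back than shut.
Start: joints at [-1.27, 0.321, -0.07, 1.45, 0.023, 1.371, -0.057], TCP at [0.184, 0.623, 0.231] pointing down, gripper open.
Joint ranges: [-2.86, 2.86], [-0.3, 2.09], [-1.38, 1.24], [0.06, 2.45], [-1.56, 4.7], [0.09, 2.05], [-2.69, 2.69]. Speed limits (rad/s): [2.57, 2.57, 3.14, 3.14, 3.14, 3.14, 3.14].

## Interface

Orientations are given as a unit quaternion [x, y, z, w].
In Python, from station import arm gives the robot as it stands.
- The arm moves only by the tool carry_out, never from a script. Its argument "motion" is a list of rows, each a list of 3 entries, a list of its own where there are three numbers: the shift along the tool's x, y, z in m, then the turn, a rotation vector about the tool's x, y, z in degrees, then the closure in counts, from 0 (fully open) to 255 (shut). In form: [[[x, y, z], [ax, ay, az], claw], ...]. A call has 1 to 10 rows; each row is the pose to reach, as a shift and turn from the pose commanded when the call began, along the tool's axes at that moment; what a row does not reach only later rows make up. A row lasts 1/10 s, in which the tool goes at most 50 mm and 8.59 degrees, less where a joint would pass 70% of its speed; a pose out of reach is approached as far as the arm can. A call with a gripper value outside its range is refused whole. The fingers move at their own pace and stop on an object; "squeeze" is the grip in N (left out, the last holds). Time passes only in rows, so rows that repeat a pose let the fingers close. It gives the time, the measured TCP pose, the force and the opening at its end, in the units of the state.
- arm.get_state(): the state, without advancing time (a new reading comes with each control period).
- arm.grab_frame(name): name is "scene" or "top" or "wrist"; returns (picture, depth): 420x560x3 uint8, red, green, blue; 420x560 float32, m along the optical axis (not along the pixel's ray), 0 where there is no reading.
- arm.get_calibration(name): a dict with "mtx" (3x3 intrinsics, pixels), "R" (3x3) and "t" (3): a world point X has camera coordinates R X + t. Camera axes: x right, y down, z forward; pixel columns grow to the right and rows downward; lengths in m; the calibration is good to about 2 mm. The wrist camera is an equidistant fisheye: a pixel r from the principal point sees the ray r / f radians off the axis. A picture is of the moment at which its call begins: read the wrist's pose just before it. get_calibration takes no time and is no camera call; for the wrist camera it gives the pose at the moment of the call.
- arm.sign_off(): hands the job in, once; it reports no verdict.
Trained networks look in the newest picture that a camera, given by its name, has taken for a name from the list of things; names that differ only in an ending like _2 or _b are one class to them, and where a whole thing is asked for, a point or a joint stands for the part that bears it (a point fixed in the world has none). Each returns a list of dicts, best first, with "p" (0 to 1); they miss things now and then, are a little off and sometimes report something else, mostly with a low value. They report only what shows in the picture. A call takes as long as a camera call. They do not tell look-alikes from the thing itself.
- arm.look_for(camera, target): "at" ([column, row] in pixels, amid what is visible of it).
- arm.outline_of(camera, target): "pixels" (420x560 bool, what is visible of it) and "at" ([column, row] in pixels, amid what is visible of it).
- arm.place_of(camera, target): "at" ([column, row] in pixels: a listed point, or the origin of a listed thing).
The state is a dict: "time": time; "q": joint angles; "qvel": joint speeds; "joint_efforts": joint torques, N m; "tool_pos": TCP position; "eef_rot": TCP orientation; "contact_force": force on the tool from outside, world axes, zero at the start; "moment": the same for the moment, N m; "opening": finger opening in m.
Only numpy, scipy, OpenCV 4.12 (cv2) and the standard library are available. Lean on these libraries where they do the work, as an engineer would, in place of code of your own. Each camera call takes 0.05 s, during which the arm holds its last target. There are 200 camera calls.

## Task

Put each of the four washed stainless base moulds back into the white-rimmed tray of its own size and shape, standing flat inside the tray's lip, open side up and square with the tray. Leave the glass beaker and the black cassette lid where they are.

Things in the scene. Friction and masses are not known exactly. Their poses are not given: they have to be found in the camera images.
- mould_mega: The big oblong one of four stainless steel base moulds (open, stepped metal pans), loose on the table, open side up. Upper frame 80 x 58 mm (x by y) outside, from 6 to 15 mm above its underside, walls 2 mm; below it a narrower well 68 x 46 mm outside, 6 mm high, on which it stands. Origin: centre of the underside, z up; x along the long side. Both ends are alike.
- mould_square: The square one of four stainless steel base moulds (open, stepped metal pans), loose on the table, open side up. Upper frame 50 x 50 mm (x by y) outside, from 6 to 15 mm above its underside, walls 2 mm; below it a narrower well 38 x 38 mm outside, 6 mm high, on which it stands. Origin: centre of the underside, z up; square, so x and y are alike.
- mould_long: The long narrow one of four stainless steel base moulds (open, stepped metal pans), loose on the table, open side up. Upper frame 68 x 30 mm (x by y) outside, from 6 to 15 mm above its underside, walls 2 mm; below it a narrower well 56 x 18 mm outside, 6 mm high, on which it stands. Origin: centre of the underside, z up; x along the long side. Both ends are alike.
- mould_standard: The small oblong one of four stainless steel base moulds (open, stepped metal pans), loose on the table, open side up. Upper frame 42 x 31 mm (x by y) outside, from 6 to 15 mm above its underside, walls 2 mm; below it a narrower well 30 x 19 mm outside, 6 mm high, on which it stands. Origin: centre of the underside, z up; x along the long side. Both ends are alike.
- tray_mega: White plastic mould tray for the big oblong mould; fixed to the table. Shallow rectangular tray, inside 86 x 64 mm (x by y), outside 92 x 70 mm; dark floor 2 mm thick, lip 5 mm above the table. Its inside is 3 mm bigger all round than the frame of the mould it is for. A flat card tab, 3 mm high, sticks out 10 mm in the middle of the -x side. Origin: centre of the underside, z up, x along the long side.
- tray_square: White plastic mould tray for the square mould; fixed to the table. Shallow rectangular tray, inside 56 x 56 mm (x by y), outside 62 x 62 mm; dark floor 2 mm thick, lip 5 mm above the table. Its inside is 3 mm bigger all round than the frame of the mould it is for. A flat card tab, 3 mm high, sticks out 10 mm in the middle of the -x side. Origin: centre of the underside, z up.
- tray_long: White plastic mould tray for the long narrow mould; fixed to the table. Shallow rectangular tray, inside 74 x 36 mm (x by y), outside 80 x 42 mm; dark floor 2 mm thick, lip 5 mm above the table. Its inside is 3 mm bigger all round than the frame of the mould it is for. A flat card tab, 3 mm high, sticks out 10 mm in the middle of the -x side. Origin: centre of the underside, z up, x along the long side.
- tray_standard: White plastic mould tray for the small oblong mould; fixed to the table. Shallow rectangular tray, inside 48 x 37 mm (x by y), outside 54 x 43 mm; dark floor 2 mm thick, lip 5 mm above the table. Its inside is 3 mm bigger all round than the frame of the mould it is for. A flat card tab, 3 mm high, sticks out 10 mm in the middle of the -x side. Origin: centre of the underside, z up, x along the long side.
- beaker: Squat clear glass beaker, 60 mm in diameter (63 mm at the rim), 55 mm high, standing among the trays; not to be moved. Origin: centre of the underside.
- cassette_lid: Ribbed black plastic cassette lid, 40 x 28 x 5 mm, lying loose among the moulds; not to be moved. Origin: centre of the underside.
Mind the look-alikes: they are no part of the job. What is shaped like the mould_long but blue or red is not meant. What is shaped like the mould_standard but yellow is not meant.

How it is judged:
At the end, for the whole second after the job is handed in: Each mould stands open side up on the floor of the matching tray: centre within 11 mm of the tray's, underside less than 3.5 mm above the tray's, tilt under 0.06 rad, sides within 0.3 rad of the tray's (any side for the square one); all at rest (horizontal distance between mould_mega and tray_mega below 0.011 m and z of mould_mega in the frame of tray_mega between 0 and 0.0035 m and angle between each of mould_mega, mould_square, mould_long, mould_standard's own z axis and vertical below 0.06 rad and angle between the x axis of mould_mega and the x axis of tray_mega, either way round below 0.3 rad and linear speed of each of mould_mega, mould_square, mould_long, mould_standard below 0.01 m/s and angular speed of each of mould_mega, mould_square, mould_long, mould_standard below 0.1 rad/s and horizontal distance between mould_square and tray_square below 0.011 m and z of mould_square in the frame of tray_square between 0 and 0.0035 m and (angle between the x axis of mould_square and the x axis of tray_square, either way round below 0.3 rad or angle between the x axis of mould_square and the y axis of tray_square, either way round below 0.3 rad) and horizontal distance between mould_long and tray_long below 0.011 m and z of mould_long in the frame of tray_long between 0 and 0.0035 m and angle between the x axis of mould_long and the x axis of tray_long, either way round below 0.3 rad and horizontal distance between mould_standard and tray_standard below 0.011 m and z of mould_standard in the frame of tray_standard between 0 and 0.0035 m and angle between the x axis of mould_standard and the x axis of tray_standard, either way round below 0.3 rad); the robot touches nothing.
It fails at once if the glass beaker is moved by more than 20 mm (distance of beaker from where it was at the start of the episode above 0.02 m).
It fails at once if the black cassette lid is moved by more than 20 mm (distance of cassette_lid from where it was at the start of the episode above 0.02 m).
It also fails if it takes over 102 s, if anything falls off the work surface, if the arm or the gripper's body presses on something with over 40 N, if the wrist force passes 120 N, or if a joint passes its speed limit or range.

## Working session

There is one attempt and no reset: what is moved stays moved. The work goes in short steps, Python scripts to look and compute and a tool call to move; the robot and the scene stay as the last step left them, time stands still between calls to the robot, and variables do not carry over. Pictures are saved under pics/ and viewed, about 12 in all and at most 16, crops included, and the job is handed in when it is done.

Besides the shell and the picture viewer there is one more tool, called after ">>>" in YAML: its name, and indented under it one key for each argument. carry_out: Moves the arm, as the interface text tells. Its arguments: {"type":"object","properties":{"motion":{"type":"array"},"squeeze":{"type":"number"}},"required":["motion"]}

```bash
ls; mkdir -p pics; python3 - <<'E'
from station import arm
import cv2,numpy as np
s=arm.get_state(); print(s)
for n in("top","scene"):
    im,d=arm.grab_frame(n); cv2.imwrite(f"pics/{n}0.png",im[:,:,::-1]); np.savez(f"{n}0.npz",im=im,d=d)
    c=arm.get_calibration(n); print(n,c)
E
```

```text
pics
{'time': 0.0, 'q': array([-1.26991211,  0.32185354, -0.07012002,  1.45167088,  0.02254167,
        1.37074714, -0.05691886]), 'qvel': array([-0.00014612, -0.00010604, -0.00115229, -0.00060509,  0.00026884,
        0.00047192,  0.00109964]), 'joint_efforts': array([ 2.08899414e-04, -4.93578601e+01, -3.81986741e-01, -3.14334762e+01,
        1.29376998e-02,  1.10019700e-02, -2.28896181e-05]), 'tool_pos': array([0.18372323, 0.6229521 , 0.23020596]), 'eef_rot': array([ 0.10037107,  0.6999373 , -0.10169828,  0.69976488]), 'contact_force': array([0.71125389, 0.69332208, 0.17265613]), 'moment': array([-0.04322122, -0.01652985,  0.00168984]), 'opening': 0.08529834077370986}
top {'mtx': array([[393.44838057,   0.        , 277.02973962],
       [  0.        , 393.44838057, 211.21157876],
       [  0.        ,   0.        ,   1.        ]]), 'R': array([[-6.35217068e-02, -9.97980350e-01,  4.62164540e-04],
       [-9.77788731e-01,  6.21438071e-02, -2.00168290e-01],
       [ 1.99735299e-01, -1.31669307e-02, -9.79761421e-01]]), 't': array([0.03289223, 0.49440844, 0.7885581 ])}
scene {'mtx': array([[414.015911  ,   0.        , 277.41832813],
       [  0.        , 414.015911  , 209.11229707],
       [  0.        ,   0.        ,   1.        ]]), 'R': array([[ 0.31050329,  0.95046909,  0.01400761],
       [ 0.62011693, -0.19136994, -0.76081045],
       [-0.72044618,  0.2449205 , -0.64882297]]), 't': array([-0.15013393, -0.26672932,  1.3338214 ])}
```

View pics/top0.png

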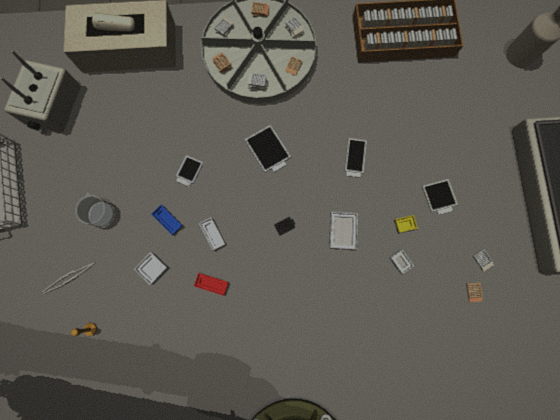

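View pics/scene0.png

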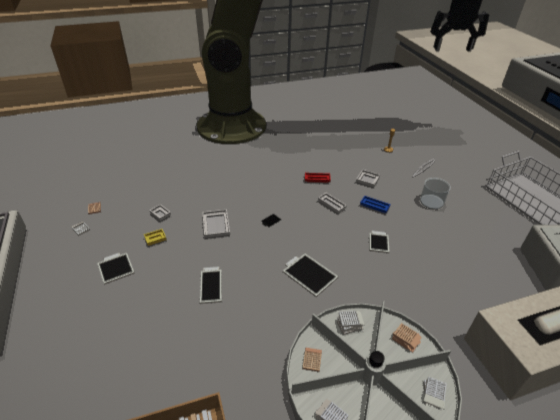

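The top view shows the four dark trays at about (189,170), (268,148), (356,156) and (440,196). The steel moulds are at (151,268) square, (211,234) long, (343,230) mega and (401,261) standard. The blue, red and yellow look-alikes are at (167,220), (211,284) and (405,224). The lid is at (285,226) and the beaker at (97,212).

```bash
cat > vis.py <<'E'
from station import arm
import cv2,numpy as np,json
from scipy.spatial.transform import Rotation as Rn
SZ=dict(mega=(80,58),square=(50,50),long=(68,30),standard=(42,31))
def toplane(pix,c,z,fish=False):
    p=np.asarray(pix,float); K=c["mtx"]; u=(p-[K[0,2],K[1,2]])/[K[0,0],K[1,1]]
    if fish:
        r=np.linalg.norm(u,axis=1,keepdims=True); d=np.hstack([u/np.maximum(r,1e-9)*np.sin(r),np.cos(r)])
    else: d=np.hstack([u,np.ones((len(u),1))])
    d=d@c["R"]; o=-c["R"].T@c["t"]
    return (o+d*((z-o[2])/d[:,2:]))[:,:2]
def rect(mask,c,z,fish=False):
    m=cv2.morphologyEx(mask.astype(np.uint8),cv2.MORPH_CLOSE,np.ones((3,3)))
    cs,_=cv2.findContours(m,cv2.RETR_EXTERNAL,cv2.CHAIN_APPROX_NONE); k=max(cs,key=cv2.contourArea)[:,0,:]
    w=toplane(k,c,z,fish); (x,y),(a,b),t=cv2.minAreaRect((w*1000).astype(np.float32))
    if a<b: a,b,t=b,a,t+90
    t=(t+90)%180-90
    return np.round([x/1000,y/1000,t,a,b],4)   # m, m, deg of long side, mm, mm
def to(x,y,z,jaw,s=None):
    """shift, turn(deg) in the tool frame to reach TCP x,y,z, pointing down, jaws along jaw deg"""
    s=s or arm.get_state(); R=Rn.from_quat(s["eef_rot"]); best=None
    for j in (jaw,jaw+180):
        j=np.radians(j); X=np.array([0,0,-1.]);Y=np.array([np.cos(j),np.sin(j),0]);T=Rn.from_matrix(np.c_[X,Y,np.cross(X,Y)])
        v=(R.inv()*T).as_rotvec(degrees=True)
        if best is None or abs(v[0])<abs(best[0]): best=v
    print("shift",np.round(R.inv().apply(np.array([x,y,z])-s["tool_pos"]),4),"turn",np.round(best,1))
E
python3 - <<'E'
from vis import *
arm.grab_frame("top"); c=arm.get_calibration("top")
for n in SZ:
  for k,z in(("mould_",.013),("tray_",.004)):
    for o in arm.outline_of("top",k+n)[:3]:
        if o["p"]>.2: print(k+n,round(o["p"],2),np.round(o["at"]),rect(o["pixels"],c,z))
for n in("beaker","cassette_lid"):
    for o in arm.outline_of("top",n)[:1]: print(n,rect(o["pixels"],c,.005))
s=arm.get_state();print(s["time"],Rn.from_quat(s["eef_rot"]).as_matrix().round(3))
E
```

```text
mould_mega 0.86 [345. 232.] [ 0.4506 -0.1432 -6.8861 81.3609 62.0924]
mould_mega 0.62 [152. 268.] [  0.3947   0.2815 -46.8655  51.7898  50.4271]
tray_mega 0.96 [269. 149.] [6.514000e-01 1.080000e-02 2.658990e+01 1.061091e+02 7.399000e+01]
mould_square 0.85 [153. 268.] [ 0.3944  0.2811 43.6076 51.7365 51.5143]
mould_square 0.59 [356. 157.] [  0.618   -0.1875 -12.2234  92.3305  44.1717]
tray_square 0.87 [438. 196.] [ 0.5138 -0.3698  9.5207 76.2093 65.42  ]
mould_long 0.96 [210. 287.] [ 0.3525  0.152  70.7518 67.3701 28.1746]
mould_long 0.8 [215. 236.] [ 0.4614  0.1466 24.4068 70.6568 32.1978]
mould_long 0.75 [169. 222.] [ 0.4989  0.2469 42.3599 70.1955 29.2107]
tray_long 0.97 [357. 159.] [  0.6199  -0.1885 -11.8847  90.7415  42.2394]
mould_standard 0.66 [400. 259.] [ 0.3746 -0.2633 31.1546 41.0807 31.7356]
mould_standard 0.59 [405. 225.] [  0.4563  -0.2827 -80.6155  45.7469  31.4521]
tray_standard 0.97 [190. 170.] [  0.6124   0.1977 -27.1249  65.486   44.4706]
beaker [ 0.5321  0.4089 72.2545 88.9856 66.9659]
cassette_lid [ 4.71100e-01 -1.60000e-02 -6.69038e+01  4.31486e+01  2.72082e+01]
0.65 [[ 0.     0.283  0.959]
 [ 0.     0.959 -0.283]
 [-1.     0.     0.   ]]
```

```bash
python3 - <<'E'
from vis import *
to(.3945,.281,.08,43.4); to(.3945,.281,.002,43.4)
E
```

```text
shift [ 0.1514 -0.2689  0.2989] turn [30.2  0.  -0. ]
shift [ 0.2294 -0.2689  0.2989] turn [30.2  0.  -0. ]
```

>>> carry_out:
  motion:
    - [[0.04, -0.03, 0.03], [4, 0, 0], 0]
    - [[0.08, -0.07, 0.07], [10, 0, 0], 0]
    - [[0.11, -0.1, 0.11], [15, 0, 0], 0]
    - [[0.13, -0.14, 0.15], [20, 0, 0], 0]
    - [[0.14, -0.17, 0.19], [25, 0, 0], 0]
    - [[0.15, -0.2, 0.23], [30.2, 0, 0], 0]
    - [[0.1514, -0.235, 0.265], [30.2, 0, 0], 0]
    - [[0.1514, -0.2689, 0.2989], [30.2, 0, 0], 0]
    - [[0.1514, -0.2689, 0.2989], [30.2, 0, 0], 0]
    - [[0.1514, -0.2689, 0.2989], [30.2, 0, 0], 0]
  squeeze: 60

```text
time: 1.65
tool_pos: [0.3978, 0.2747, 0.0798]
eef_rot: [0.283, 0.647, -0.284, 0.649]
contact_force: [0.4, 0.3, -0.3]
opening: 0.0856
```

```bash
python3 - <<'E'
from vis import *
s=arm.get_state(); c=arm.get_calibration("wrist"); im,_=arm.grab_frame("wrist"); cv2.imwrite("pics/w1.png",im[:,:,::-1])
for o in arm.outline_of("wrist","mould_square")[:2]: print(o["p"],o["at"],rect(o["pixels"],c,.015,True))
print(s["tool_pos"],s["q"]); to(.3945,.281,.002,43.4)
E
```

```text
0.7 [279.3, 210.3] [  0.3949   0.2835 -46.1711  53.1858  51.7467]
[0.39778222 0.27472648 0.07982826] [-0.87935612  0.10264205  0.22938912  2.03740614 -0.02477656  1.00498527
  0.10903234]
shift [ 0.0782 -0.0001 -0.0007] turn [-0.2 -0.  -0. ]
```

View pics/w1.png

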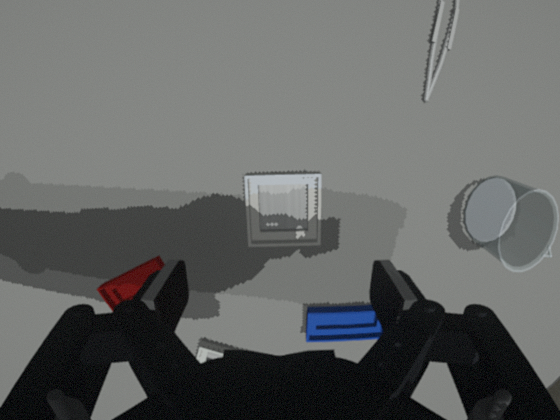

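The wrist view has the square mould at (283,209), centred between the fingers and agreeing with the top camera. I'll go down and grip.

>>> carry_out:
  motion:
    - [[0.03, 0, 0], [0, 0, 0], 0]
    - [[0.06, 0.0015, 0], [0, 0, 0], 0]
    - [[0.078, 0.0015, 0], [0, 0, 0], 0]
    - [[0.078, 0.0015, 0], [0, 0, 0], 0]
    - [[0.078, 0.0015, 0], [0, 0, 0], 255]
    - [[0.078, 0.0015, 0], [0, 0, 0], 255]
    - [[0.078, 0.0015, 0], [0, 0, 0], 255]
    - [[0.078, 0.0015, 0], [0, 0, 0], 255]
    - [[0.078, 0.0015, 0], [0, 0, 0], 255]
    - [[0.078, 0.0015, 0], [0, 0, 0], 255]
  squeeze: 60

```text
time: 2.75
tool_pos: [0.3968, 0.2835, 0.0038]
eef_rot: [0.281, 0.649, -0.279, 0.65]
contact_force: [-0.9, -0.5, 6.4]
opening: 0.0483
```

```bash
python3 - <<'E'
from vis import *
s=arm.get_state();print(s["opening"],s["contact_force"])
a=np.radians(9.5); x,y=.5138+.005*np.cos(a),-.3698+.005*np.sin(a); print(x,y)
to(x,y,.12,9.5); to(x,y,.12,99.5); to(x,y,.005,9.5)
E
```

```text
0.04833921603603818 [-0.92829397 -0.49283016  6.43811528]
0.5187314280076862 -0.3689747619706966
shift [-0.1178 -0.359   0.5579] turn [33.9 -0.1 -0.2]
shift [-0.1178 -0.359   0.5579] turn [-56.1   0.1  -0.2]
shift [-0.0028 -0.3595  0.558 ] turn [33.9 -0.1 -0.2]
```

>>> carry_out:
  motion:
    - [[-0.03, 0, 0], [0, 0, 0], 255]
    - [[-0.07, 0, 0], [0, 0, 0], 255]
    - [[-0.1, -0.01, 0.03], [4, 0, 0], 255]
    - [[-0.118, -0.03, 0.07], [9, 0, 0], 255]
    - [[-0.118, -0.045, 0.11], [14, 0, 0], 255]
    - [[-0.118, -0.06, 0.15], [19, 0, 0], 255]
    - [[-0.118, -0.07, 0.19], [24, 0, 0], 255]
    - [[-0.118, -0.085, 0.23], [29, 0, 0], 255]
    - [[-0.118, -0.095, 0.26], [33.9, 0, 0], 255]
    - [[-0.118, -0.105, 0.29], [33.9, 0, 0], 255]

```text
time: 3.75
tool_pos: [0.5189, -0.0025, 0.1205]
eef_rot: [0.458, 0.539, -0.457, 0.539]
contact_force: [-0.5, 0.5, -0.2]
opening: 0.0481
```

```bash
python3 - <<'E'
from vis import *
s=arm.get_state();print(s["opening"],s["contact_force"],s["tool_pos"])
x,y=.5187,-.369
to(x,y,.12,9.5); to(x,y,.005,9.5)
E
```

```text
0.048133920420070246 [-0.52200653  0.51525501 -0.1543088 ] [ 0.51894499 -0.00252636  0.12049144]
shift [ 3.000e-04 -5.950e-02  3.616e-01] turn [-0.2 -0.  -0.1]
shift [ 0.1153 -0.0596  0.3617] turn [-0.2 -0.  -0.1]
```

>>> carry_out:
  motion:
    - [[0, -0.005, 0.04], [0, 0, 0], 255]
    - [[0, -0.012, 0.08], [0, 0, 0], 255]
    - [[0, -0.02, 0.125], [0, 0, 0], 255]
    - [[0, -0.028, 0.17], [0, 0, 0], 255]
    - [[0, -0.036, 0.215], [0, 0, 0], 255]
    - [[0, -0.044, 0.26], [0, 0, 0], 255]
    - [[0.02, -0.05, 0.3], [0, 0, 0], 255]
    - [[0.04, -0.055, 0.335], [0, 0, 0], 255]
    - [[0.06, -0.059, 0.361], [0, 0, 0], 255]
    - [[0.06, -0.059, 0.361], [0, 0, 0], 255]

```text
time: 4.75
tool_pos: [0.5159, -0.3705, 0.0573]
eef_rot: [0.457, 0.539, -0.46, 0.537]
contact_force: [-0.3, -0.1, -0.5]
opening: 0.0483
```

```bash
python3 - <<'E'
from vis import *
c=arm.get_calibration("wrist");s=arm.get_state(); im,_=arm.grab_frame("wrist"); cv2.imwrite("pics/w2.png",im[:,:,::-1])
print(s["opening"],s["contact_force"],s["tool_pos"])
for n,z in(("tray_square",.005),("mould_square",.07)):
  for o in arm.outline_of("wrist",n)[:1]: print(n,o["p"],o["at"],rect(o["pixels"],c,z,True))
to(.5187,-.369,.005,9.5)
E
```

```text
0.0483123053735963 [-0.30261497 -0.06900114 -0.54452038] [ 0.51594247 -0.37048522  0.05729209]
tray_square 0.66 [280.6, 200.8] [ 0.5113 -0.351  11.9511 72.5733 26.2436]
mould_square 0.63 [275.3, 266.2] [  0.5162  -0.3664 -80.9658  51.8501  49.6364]
shift [ 0.0552 -0.002   0.0029] turn [-0. -0. -0.]
```

View pics/w2.png

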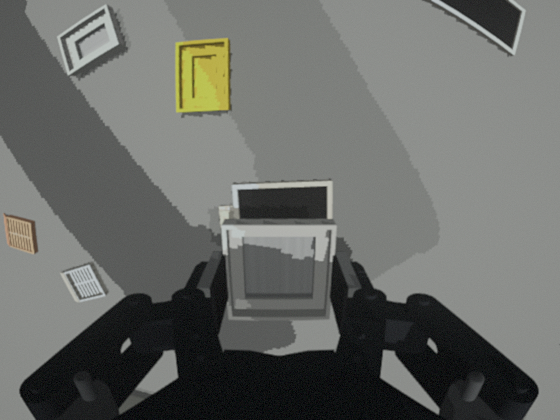

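The mould is held level over the tray: its frame spans columns 223–336 and the tray's far rim 232–333 at row 181. Lowering it now.

>>> carry_out:
  motion:
    - [[0.02, -0.001, 0.001], [0, 0, 0], 255]
    - [[0.038, -0.002, 0.002], [0, 0, 0], 255]
    - [[0.046, -0.002, 0.003], [0, 0, 0], 255]
    - [[0.049, -0.002, 0.003], [0, 0, 0], 255]
    - [[0.049, -0.002, 0.003], [0, 0, 0], 255]

```text
time: 5.4
tool_pos: [0.5183, -0.3696, 0.0108]
eef_rot: [0.457, 0.54, -0.457, 0.54]
contact_force: [0.5, -0.3, -0.2]
opening: 0.0479
```

>>> carry_out:
  motion:
    - [[0.002, 0, 0], [0, 0, 0], 255]
    - [[0.004, 0, 0], [0, 0, 0], 255]
    - [[0.004, 0, 0], [0, 0, 0], 160]
    - [[0.004, 0, 0], [0, 0, 0], 60]
    - [[0.004, 0, 0], [0, 0, 0], 0]
    - [[0.004, 0, 0], [0, 0, 0], 0]
    - [[-0.02, 0, 0], [0, 0, 0], 0]
    - [[-0.06, 0, 0], [0, 0, 0], 0]
    - [[-0.09, 0, 0], [0, 0, 0], 0]
    - [[-0.11, 0, 0], [0, 0, 0], 0]

```text
time: 6.4
tool_pos: [0.5189, -0.3709, 0.1237]
eef_rot: [0.457, 0.538, -0.457, 0.541]
contact_force: [0.6, 0.2, 0.1]
opening: 0.0852
```

```bash
python3 - <<'E'
from vis import *
s=arm.get_state();print(s["tool_pos"],s["q"])
c=arm.get_calibration("wrist"); im,_=arm.grab_frame("wrist"); cv2.imwrite("pics/w3.png",im[:,:,::-1])
# standard mould: long side at 31.2 -> jaws across at -58.8
to(.3746,-.2633,.08,-58.8); to(.3746,-.2633,.08,31.2)
E
```

```text
[ 0.51889371 -0.37087376  0.12372223] [ 0.0184378   0.43237258  0.71830824  1.6396075  -0.30346562  1.18090096
  0.97176404]
shift [ 0.0453 -0.1261 -0.1312] turn [68.2  0.  -0.5]
shift [ 0.0453 -0.1261 -0.1312] turn [-21.8   0.3  -0.3]
```

View pics/w3.png

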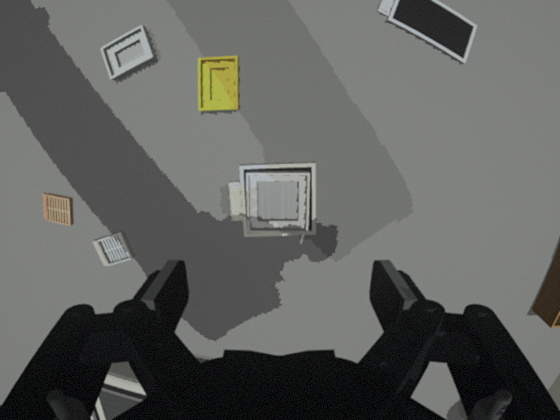

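The square mould sits inside its tray at (278,200), with an even dark margin all round. Next is the standard mould, visible at (127,52).

>>> carry_out:
  motion:
    - [[0, -0.03, -0.03], [-7, 0, 0], 0]
    - [[0.01, -0.06, -0.065], [-14, 0, 0], 0]
    - [[0.02, -0.095, -0.1], [-21.8, 0, 0], 0]
    - [[0.035, -0.126, -0.131], [-21.8, 0, 0], 0]
    - [[0.045, -0.126, -0.131], [-21.8, 0, 0], 0]
    - [[0.045, -0.126, -0.131], [-21.8, 0, 0], 0]

```text
time: 7.05
tool_pos: [0.371, -0.2601, 0.0748]
eef_rot: [0.347, 0.617, -0.346, 0.616]
contact_force: [1.2, -0.0, 0.8]
opening: 0.0858
```

```bash
python3 - <<'E'
from vis import *
c=arm.get_calibration("wrist"); im,_=arm.grab_frame("wrist"); cv2.imwrite("pics/w4.png",im[:,:,::-1])
for o in arm.outline_of("wrist","mould_standard")[:2]: print(o["p"],o["at"],rect(o["pixels"],c,.015,True))
s=arm.get_state();print(s["tool_pos"],s["q"])
to(.3746,-.2633,.004,31.2)
E
```

```text
0.88 [356.2, 303.9] [  0.4552  -0.2801 -79.8469  46.4508  34.4436]
0.8 [282.8, 229.6] [ 0.3747 -0.2607 29.3522 42.6705 33.8539]
[ 0.37354669 -0.26239638  0.07661136] [-0.12454204  0.04446258  0.69870475  2.11564185 -0.03386052  0.99018339
  1.13763729]
shift [0.0726 0.0004 0.0012] turn [ 0.1  0.1 -0. ]
```

>>> carry_out:
  motion:
    - [[0.03, 0, 0], [0, 0, 0], 0]
    - [[0.06, 0.001, 0], [-1, 0, 0], 0]
    - [[0.0725, 0.001, 0], [-1, 0, 0], 0]
    - [[0.0725, 0.001, 0], [-1, 0, 0], 0]
    - [[0.0725, 0.001, 0], [-1, 0, 0], 255]
    - [[0.0725, 0.001, 0], [-1, 0, 0], 255]
    - [[0.0725, 0.001, 0], [-1, 0, 0], 255]
    - [[0.0725, 0.001, 0], [-1, 0, 0], 255]
    - [[0.0725, 0.001, 0], [-1, 0, 0], 255]
    - [[0.0725, 0.001, 0], [-1, 0, 0], 255]

```text
time: 8.15
tool_pos: [0.3743, -0.2615, 0.005]
eef_rot: [0.342, 0.618, -0.341, 0.62]
contact_force: [-0.8, 0.6, 8.4]
opening: 0.0402
```

```bash
python3 - <<'E'
from vis import *
a=np.radians(-27.1); x,y=.6124+.005*np.cos(a),.1977+.005*np.sin(a); print(x,y)
to(x,y,.12,-27.1); to(.5,-.05,.12,-27.1)
E
```

```text
0.6168510640230557 0.1954222754638324
shift [-0.1144  0.4492 -0.2568] turn [59.4  0.  -0.2]
shift [-0.1147  0.2194 -0.1116] turn [59.4  0.  -0.2]
```

>>> carry_out:
  motion:
    - [[-0.03, 0, 0], [0, 0, 0], 255]
    - [[-0.07, 0, 0], [0, 0, 0], 255]
    - [[-0.1, 0.025, -0.015], [7, 0, 0], 255]
    - [[-0.115, 0.06, -0.035], [15, 0, 0], 255]
    - [[-0.115, 0.1, -0.055], [23, 0, 0], 255]
    - [[-0.115, 0.14, -0.075], [31, 0, 0], 255]
    - [[-0.115, 0.18, -0.095], [39, 0, 0], 255]
    - [[-0.115, 0.22, -0.115], [47, 0, 0], 255]
    - [[-0.115, 0.26, -0.14], [54, 0, 0], 255]
    - [[-0.115, 0.3, -0.163], [59.4, 0, 0], 255]

```text
time: 9.15
tool_pos: [0.5407, 0.0391, 0.1193]
eef_rot: [0.605, 0.367, -0.604, 0.367]
contact_force: [0.8, -1.0, 0.7]
opening: 0.0403
```

```bash
python3 - <<'E'
from vis import *
s=arm.get_state();print(s["opening"],s["contact_force"],s["tool_pos"],s["q"])
to(.6169,.1954,.06,-27.1)
E
```

```text
0.040280168707114025 [ 0.84699875 -0.97207694  0.66870616] [0.54065875 0.03908071 0.11930567] [-0.50417059  0.18198197  0.42371294  1.87328473 -0.08424444  1.10200916
 -0.52677653]
shift [ 0.0595 -0.0043 -0.1738] turn [-0.3 -0.1 -0.1]
```

>>> carry_out:
  motion:
    - [[0, -0.001, -0.04], [0, 0, 0], 255]
    - [[0, -0.002, -0.085], [0, 0, 0], 255]
    - [[0.01, -0.003, -0.13], [0, 0, 0], 255]
    - [[0.03, -0.004, -0.16], [0, 0, 0], 255]
    - [[0.06, -0.0043, -0.1738], [0, 0, 0], 255]
    - [[0.06, -0.0043, -0.1738], [0, 0, 0], 255]

```text
time: 9.75
tool_pos: [0.6123, 0.1963, 0.0544]
eef_rot: [-0.6, -0.371, 0.605, -0.369]
contact_force: [-0.7, -0.2, -0.7]
opening: 0.04
```

```bash
python3 - <<'E'
from vis import *
c=arm.get_calibration("wrist");s=arm.get_state(); im,_=arm.grab_frame("wrist"); cv2.imwrite("pics/w5.png",im[:,:,::-1])
print(s["opening"],s["contact_force"],s["tool_pos"])
for n,z in(("tray_standard",.005),("mould_standard",.07)):
  for o in arm.outline_of("wrist",n)[:1]: print(n,o["p"],o["at"],rect(o["pixels"],c,z,True))
to(.6169,.1954,.009,-27.1)
E
```

```text
0.04004538573805346 [-0.73184716 -0.19772434 -0.71366933] [0.61233277 0.19630927 0.05442158]
tray_standard 0.88 [280.1, 216.6] [  0.6146   0.203  -26.919   64.2435  37.5205]
mould_standard 0.84 [278.8, 270.7] [  0.6147   0.2007 -28.2171  39.97    33.4012]
shift [ 0.0507 -0.0005 -0.0032] turn [-0.1 -0.  -0.1]
```

View pics/w5.png

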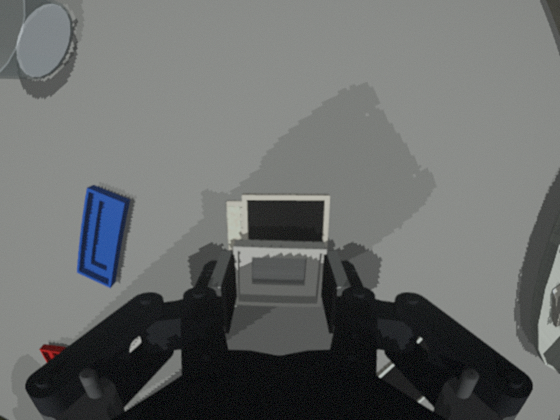

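The mould (columns 229–330) is over the standard tray (242–330), square with it. I'll lower it with a 2 mm nudge towards the tray's +x and release.

>>> carry_out:
  motion:
    - [[0.02, 0.001, -0.001], [0, 0, 0], 255]
    - [[0.038, 0.0015, -0.0025], [0, 0, 0], 255]
    - [[0.048, 0.0015, -0.003], [0, 0, 0], 255]
    - [[0.0515, 0.0015, -0.003], [0, 0, 0], 255]
    - [[0.0515, 0.0015, -0.003], [0, 0, 0], 160]
    - [[0.0515, 0.0015, -0.003], [0, 0, 0], 60]
    - [[0.0515, 0.0015, -0.003], [0, 0, 0], 0]
    - [[0.0515, 0.0015, -0.003], [0, 0, 0], 0]
    - [[0.03, 0.0015, -0.003], [0, 0, 0], 0]
    - [[-0.02, 0.0015, -0.003], [0, 0, 0], 0]

```text
time: 10.9
tool_pos: [0.6142, 0.1947, 0.0744]
eef_rot: [-0.6, -0.369, 0.607, -0.368]
contact_force: [0.1, 0.5, 0.3]
opening: 0.0856
```

```bash
python3 - <<'E'
from vis import *
s=arm.get_state();print(s["tool_pos"],s["q"])
c=arm.get_calibration("wrist"); im,_=arm.grab_frame("wrist"); cv2.imwrite("pics/w6.png",im[:,:,::-1])
# long mould: axis 24.4 -> jaws across at -65.6
to(.4614,.1466,.12,-65.6); to(.4614,.1466,.07,-65.6)
E
```

```text
[0.61415523 0.19469541 0.07435167] [-0.61456653  0.44206896  0.33839206  1.64210576 -0.15945894  1.09475717
 -0.70488263]
shift [-0.0346 -0.1193  0.1173] turn [38.5 -0.5 -0.2]
shift [ 0.0154 -0.1196  0.1176] turn [38.5 -0.5 -0.2]
```

View pics/w6.png

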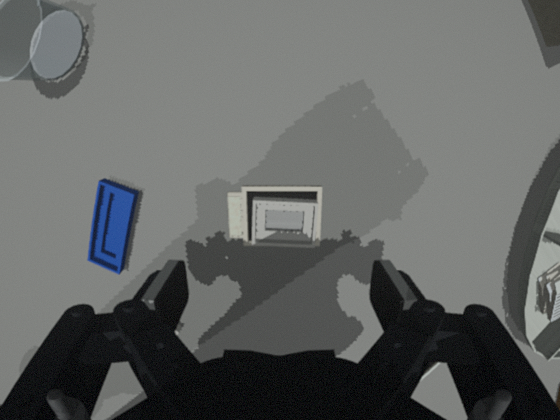

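The standard mould is down inside its tray at (286,221). Next is the long steel mould.

>>> carry_out:
  motion:
    - [[-0.02, -0.03, 0.03], [8, 0, 0], 0]
    - [[-0.035, -0.06, 0.06], [16, 0, 0], 0]
    - [[-0.035, -0.09, 0.09], [24, 0, 0], 0]
    - [[-0.015, -0.12, 0.118], [32, 0, 0], 0]
    - [[0.015, -0.12, 0.118], [38.5, 0, 0], 0]
    - [[0.015, -0.12, 0.118], [38.5, 0, 0], 0]
    - [[0.015, -0.12, 0.118], [38.5, 0, 0], 0]

```text
time: 11.65
tool_pos: [0.4581, 0.1456, 0.0641]
eef_rot: [0.691, 0.15, -0.691, 0.15]
contact_force: [1.2, 0.4, 0.4]
opening: 0.0856
```

```bash
python3 - <<'E'
from vis import *
c=arm.get_calibration("wrist"); im,_=arm.grab_frame("wrist")
for o in arm.outline_of("wrist","mould_long")[:3]: print(o["p"],o["at"],rect(o["pixels"],c,.015,True))
s=arm.get_state();print(s["tool_pos"],s["q"])
to(.4614,.1466,.005,-65.6)
E
```

```text
0.75 [275.8, 220.3] [ 0.4629  0.1492 24.6493 69.5452 30.3663]
[0.45936427 0.14590021 0.06490222] [-0.77144198  0.11999044  0.4325441   2.06244642 -0.06062455  0.96810931
 -1.45117067]
shift [ 0.0599  0.0002 -0.002 ] turn [ 0.1 -0.2 -0. ]
```

>>> carry_out:
  motion:
    - [[0.03, -0.001, -0.002], [0, 0, 0], 0]
    - [[0.05, -0.001, -0.003], [0, 0, 0], 0]
    - [[0.0595, -0.001, -0.003], [0, 0, 0], 0]
    - [[0.0595, -0.001, -0.003], [0, 0, 0], 0]
    - [[0.0595, -0.001, -0.003], [0, 0, 0], 255]
    - [[0.0595, -0.001, -0.003], [0, 0, 0], 255]
    - [[0.0595, -0.001, -0.003], [0, 0, 0], 255]
    - [[0.0595, -0.001, -0.003], [0, 0, 0], 255]
    - [[0.0595, -0.001, -0.003], [0, 0, 0], 255]
    - [[0.0595, -0.001, -0.003], [0, 0, 0], 255]

```text
time: 12.75
tool_pos: [0.4605, 0.1479, 0.005]
eef_rot: [0.692, 0.15, -0.691, 0.149]
contact_force: [0.4, -0.4, 5.8]
opening: 0.0284
```

```bash
python3 - <<'E'
from vis import *
a=np.radians(-11.9); x,y=.6194+.005*np.cos(a),-.1882+.005*np.sin(a); print(x,y)
to(x,y,.12,-101.9)
E
```

```text
0.6242925449255089 -0.18923102092698316
shift [-0.1152  0.3746 -0.0103] turn [36.3 -0.1  0.1]
```

>>> carry_out:
  motion:
    - [[-0.03, 0, 0], [0, 0, 0], 255]
    - [[-0.07, 0, 0], [0, 0, 0], 255]
    - [[-0.1, 0.03, 0], [5, 0, 0], 255]
    - [[-0.115, 0.07, -0.002], [10, 0, 0], 255]
    - [[-0.115, 0.11, -0.003], [15, 0, 0], 255]
    - [[-0.115, 0.155, -0.004], [20, 0, 0], 255]
    - [[-0.115, 0.2, -0.006], [25, 0, 0], 255]
    - [[-0.115, 0.245, -0.007], [30, 0, 0], 255]
    - [[-0.115, 0.29, -0.008], [36.3, 0, 0], 255]
    - [[-0.115, 0.335, -0.009], [36.3, 0, 0], 255]

```text
time: 13.75
tool_pos: [0.6066, -0.1551, 0.1188]
eef_rot: [-0.703, 0.074, 0.703, 0.074]
contact_force: [0.9, -0.6, -1.0]
opening: 0.0287
```

>>> carry_out:
  motion:
    - [[0.02, 0.02, 0.01], [0, 0, 0], 255]
    - [[0.04, 0.025, 0.018], [0, 0, 0], 255]
    - [[0.06, 0.03, 0.022], [0, 0, 0], 255]
    - [[0.06, 0.03, 0.022], [0, 0, 0], 255]

```text
time: 14.15
tool_pos: [0.5751, -0.1789, 0.056]
eef_rot: [-0.701, 0.074, 0.705, 0.074]
contact_force: [-0.7, 0.6, -0.8]
opening: 0.0286
```

```bash
python3 - <<'E'
from vis import *
c=arm.get_calibration("wrist");s=arm.get_state(); im,_=arm.grab_frame("wrist"); cv2.imwrite("pics/w7.png",im[:,:,::-1])
print(s["opening"],s["contact_force"],s["tool_pos"])
for n,z in(("tray_long",.005),("mould_long",.07)):
  for o in arm.outline_of("wrist",n)[:1]: print(n,o["p"],o["at"],rect(o["pixels"],c,z,True))
to(.6243,-.1892,.008,-101.9)
E
```

```text
0.028574535952319756 [-0.69973401  0.62987864 -0.8026751 ] [ 0.57510437 -0.17885385  0.05599385]
tray_long 0.65 [279.2, 138.9] [  0.6307  -0.1892 -12.3593  70.0163  42.5697]
mould_long 0.77 [277.7, 258.4] [  0.5805  -0.1782 -12.1663  68.8256  29.669 ]
shift [ 0.0519  0.0013 -0.0462] turn [ 0.  -0.1  0. ]
```

View pics/w7.png

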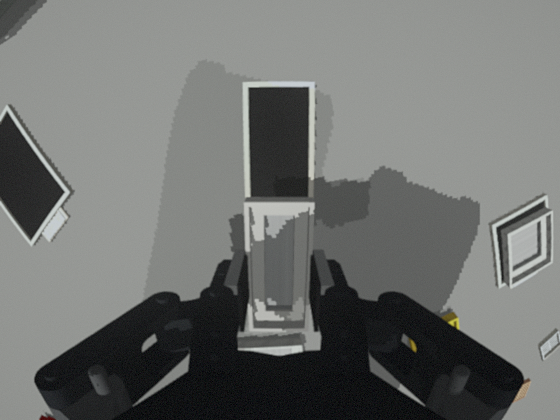

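The held long mould (columns 245–314) is in line with its tray (243–316) but about 45 mm short of it along the tray's axis. I'll move in and lower.

>>> carry_out:
  motion:
    - [[0, 0.001, -0.025], [0, 0, 0], 255]
    - [[0, 0.001, -0.044], [0, 0, 0], 255]
    - [[0, 0.001, -0.044], [0, 0, 0], 255]
    - [[0.025, 0.001, -0.044], [0, 0, 0], 255]
    - [[0.044, 0.001, -0.044], [0, 0, 0], 255]
    - [[0.0515, 0.001, -0.044], [0, 0, 0], 255]
    - [[0.0515, 0.001, -0.044], [0, 0, 0], 255]

```text
time: 15.0
tool_pos: [0.621, -0.1884, 0.0081]
eef_rot: [-0.703, 0.073, 0.703, 0.074]
contact_force: [-0.2, -0.2, -1.2]
opening: 0.0283
```

>>> carry_out:
  motion:
    - [[0, 0, 0], [0, 0, 0], 200]
    - [[0, 0, 0], [0, 0, 0], 100]
    - [[0, 0, 0], [0, 0, 0], 30]
    - [[0, 0, 0], [0, 0, 0], 0]
    - [[0, 0, 0], [0, 0, 0], 0]
    - [[-0.03, 0, 0], [0, 0, 0], 0]
    - [[-0.07, 0, 0], [0, 0, 0], 0]
    - [[-0.1, 0, 0], [0, 0, 0], 0]

```text
time: 15.8
tool_pos: [0.6216, -0.1893, 0.1095]
eef_rot: [0.704, -0.074, -0.703, -0.073]
contact_force: [0.5, -0.2, 0.5]
opening: 0.0854
```

```bash
python3 - <<'E'
from vis import *
s=arm.get_state();print(s["tool_pos"],s["q"])
c=arm.get_calibration("wrist"); im,_=arm.grab_frame("wrist"); cv2.imwrite("pics/w8.png",im[:,:,::-1])
# mega: long side -6.9 -> jaws across -96.9
to(.4506,-.1432,.08,-96.9)
E
```

```text
[ 0.62156842 -0.18926425  0.10945291] [-0.27448068  0.46896774  0.6902157   1.61855228 -0.31807916  1.1680329
 -1.29107785]
shift [ 0.0332 -0.0102  0.1802] turn [-5.1 -0.5 -0. ]
```

View pics/w8.png

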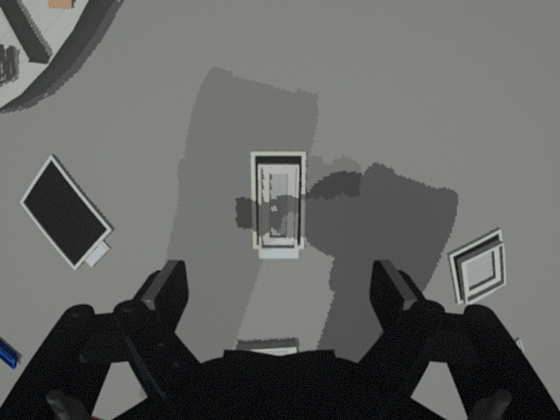

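The long mould is inside its tray at (278,203). The last one is the mega mould.

>>> carry_out:
  motion:
    - [[0, -0.002, 0.04], [-2, 0, 0], 0]
    - [[0, -0.004, 0.08], [-4, 0, 0], 0]
    - [[0.01, -0.007, 0.125], [-5, 0, 0], 0]
    - [[0.02, -0.01, 0.165], [-5, 0, 0], 0]
    - [[0.033, -0.01, 0.18], [-5, 0, 0], 0]
    - [[0.033, -0.01, 0.18], [-5, 0, 0], 0]
    - [[0.033, -0.01, 0.18], [-5, 0, 0], 0]

```text
time: 16.55
tool_pos: [0.4482, -0.142, 0.075]
eef_rot: [0.706, -0.043, -0.705, -0.043]
contact_force: [1.0, 0.3, -0.1]
opening: 0.0853
```

```bash
python3 - <<'E'
from vis import *
c=arm.get_calibration("wrist"); im,_=arm.grab_frame("wrist"); cv2.imwrite("pics/w9.png",im[:,:,::-1])
for o in arm.outline_of("wrist","mould_mega")[:2]: print(o["p"],o["at"],rect(o["pixels"],c,.015,True))
s=arm.get_state();print(s["tool_pos"],s["q"])
to(.4506,-.1432,.002,-96.9)
E
```

```text
0.8 [280.6, 217.8] [ 0.4517 -0.1419 -7.6883 82.1363 58.9634]
[ 0.44911719 -0.14245864  0.07541427] [-0.45090888  0.0879733   0.73502457  2.08563212 -0.07000716  0.9891933
 -1.37136011]
shift [ 0.0734  0.0005 -0.0014] turn [-0.  -0.1 -0.1]
```

View pics/w9.png

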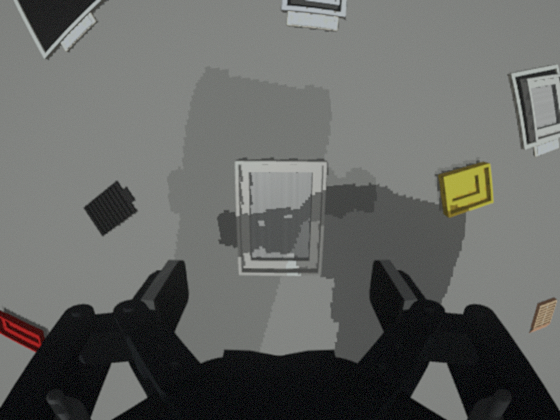

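The mega mould is centred between the fingers at (281,217) and nothing is near it. Down and grip.

>>> carry_out:
  motion:
    - [[0.03, 0, -0.001], [0, 0, 0], 0]
    - [[0.06, 0, -0.002], [-0.5, 0, 0], 0]
    - [[0.072, 0, -0.002], [-0.5, 0, 0], 0]
    - [[0.072, 0, -0.002], [-0.5, 0, 0], 0]
    - [[0.072, 0, -0.002], [-0.5, 0, 0], 255]
    - [[0.072, 0, -0.002], [-0.5, 0, 0], 255]
    - [[0.072, 0, -0.002], [-0.5, 0, 0], 255]
    - [[0.072, 0, -0.002], [-0.5, 0, 0], 255]
    - [[0.072, 0, -0.002], [-0.5, 0, 0], 255]
    - [[0.072, 0, -0.002], [-0.5, 0, 0], 255]
  squeeze: 80

```text
time: 17.65
tool_pos: [0.4508, -0.1425, 0.0045]
eef_rot: [0.707, -0.04, -0.705, -0.04]
contact_force: [-2.0, 0.6, 6.7]
opening: 0.055
```

```bash
python3 - <<'E'
from vis import *
a=np.radians(26.6); x,y=.6514+.005*np.cos(a),.0108+.005*np.sin(a); print(x,y)
to(x,y,.12,-63.4)
E
```

```text
0.6558707711841968 0.01303879543919385
shift [-0.1148 -0.1777 -0.1867] turn [-33.   -0.2  -0. ]
```

>>> carry_out:
  motion:
    - [[-0.03, 0, 0], [0, 0, 0], 255]
    - [[-0.07, 0, 0], [0, 0, 0], 255]
    - [[-0.1, -0.02, -0.02], [-5, 0, 0], 255]
    - [[-0.115, -0.05, -0.05], [-11, 0, 0], 255]
    - [[-0.115, -0.08, -0.08], [-17, 0, 0], 255]
    - [[-0.115, -0.11, -0.11], [-23, 0, 0], 255]
    - [[-0.115, -0.14, -0.14], [-29, 0, 0], 255]
    - [[-0.115, -0.165, -0.17], [-33, 0, 0], 255]
    - [[-0.085, -0.178, -0.187], [-33, 0, 0], 255]
    - [[-0.06, -0.178, -0.187], [-33, 0, 0], 255]

```text
time: 18.65
tool_pos: [0.6583, 0.0179, 0.0629]
eef_rot: [0.689, 0.164, -0.686, 0.164]
contact_force: [0.3, 0.0, -1.6]
opening: 0.055
```

```bash
python3 - <<'E'
from vis import *
c=arm.get_calibration("wrist");s=arm.get_state(); im,_=arm.grab_frame("wrist"); cv2.imwrite("pics/w10.png",im[:,:,::-1])
print(s["opening"],s["contact_force"],s["tool_pos"])
for n,z in(("tray_mega",.005),("mould_mega",.075)):
  for o in arm.outline_of("wrist",n)[:1]: print(n,o["p"],o["at"],rect(o["pixels"],c,z,True))
to(.6559,.013,.009,-63.4)
E
```

```text
0.05502374303785706 [ 0.2519494   0.03558139 -1.61477519] [0.65825095 0.01786193 0.06287481]
tray_mega 0.93 [280.9, 174.2] [ 6.91400e-01  3.27000e-02 -6.25562e+01  7.02733e+01  1.71238e+01]
mould_mega 0.87 [278.5, 256.4] [6.60600e-01 2.03000e-02 2.66305e+01 8.15006e+01 5.79419e+01]
shift [ 0.0525  0.0018 -0.0019] turn [-0.   0.2  0. ]
```

View pics/w10.png

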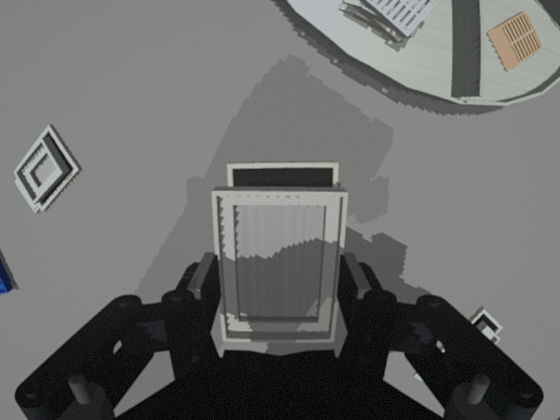

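The mega mould is level and square over its tray, whose far rim shows at row 163, columns 228–338. Lowering and releasing.

>>> carry_out:
  motion:
    - [[0.02, 0.001, -0.001], [0, 0, 0], 255]
    - [[0.038, 0.002, -0.002], [0, 0, 0], 255]
    - [[0.048, 0.002, -0.002], [0, 0, 0], 255]
    - [[0.053, 0.002, -0.002], [0, 0, 0], 255]
    - [[0.053, 0.002, -0.002], [0, 0, 0], 255]
    - [[0.053, 0.002, -0.002], [0, 0, 0], 150]
    - [[0.053, 0.002, -0.002], [0, 0, 0], 50]
    - [[0.053, 0.002, -0.002], [0, 0, 0], 0]
    - [[0.053, 0.002, -0.002], [0, 0, 0], 0]
    - [[0.053, 0.002, -0.002], [0, 0, 0], 0]

```text
time: 19.8
tool_pos: [0.6579, 0.013, 0.0098]
eef_rot: [0.688, 0.162, -0.688, 0.162]
contact_force: [-0.3, 0.2, -0.1]
opening: 0.0851
```

>>> carry_out:
  motion:
    - [[-0.03, 0, 0], [0, 0, 0], 0]
    - [[-0.07, 0, 0.02], [0, 0, 0], 0]
    - [[-0.11, 0, 0.06], [0, 0, 0], 0]
    - [[-0.16, 0, 0.1], [0, 0, 0], 0]
    - [[-0.2, 0, 0.14], [0, 0, 0], 0]
    - [[-0.22, 0, 0.18], [0, 0, 0], 0]
    - [[-0.22, 0, 0.2], [0, 0, 0], 0]
    - [[-0.22, 0, 0.2], [0, 0, 0], 0]
    - [[-0.22, 0, 0.2], [0, 0, 0], 0]

```text
time: 20.7
tool_pos: [0.4788, -0.0765, 0.2302]
eef_rot: [0.689, 0.163, -0.687, 0.162]
contact_force: [0.4, 0.2, 0.8]
opening: 0.0854
```

```bash
python3 - <<'E'
from vis import *
s=arm.get_state();print(s["time"],s["tool_pos"])
c=arm.get_calibration("top"); im,d=arm.grab_frame("top"); cv2.imwrite("pics/top1.png",cv2.resize(im[100:300,130:500,::-1],None,fx=2,fy=2,interpolation=cv2.INTER_CUBIC))
T=dict(mega=(.6559,.013,26.6),square=(.5187,-.369,9.5),long=(.6243,-.1892,-11.9),standard=(.6169,.1954,-27.1))
for n in SZ:
    for o in arm.outline_of("top","mould_"+n)[:4]:
        r=rect(o["pixels"],c,.015)
        if np.hypot(r[0]-T[n][0],r[1]-T[n][1])<.05: print(n,round(o["p"],2),r,"off mm",np.round(1000*(r[:2]-T[n][:2]),1),"ang",r[2]-T[n][2])
for n in("beaker","cassette_lid"):
    for o in arm.outline_of("top",n)[:1]: print(n,rect(o["pixels"],c,.005))
E
```

```text
20.7 [ 0.47878953 -0.0764822   0.23021847]
mega 0.96 [6.57000e-01 1.18000e-02 2.46413e+01 8.19238e+01 5.90633e+01] off mm [ 1.1 -1.2] ang -1.9587000000000003
standard 0.71 [  0.6163   0.1935 -29.4296  41.6163  33.121 ] off mm [-0.6 -1.9] ang -2.3295999999999992
beaker [ 0.5302  0.4103 64.7455 86.7874 60.5073]
cassette_lid [ 4.71500e-01 -1.58000e-02 -6.69038e+01  4.31850e+01  2.82012e+01]
```

View pics/top1.png

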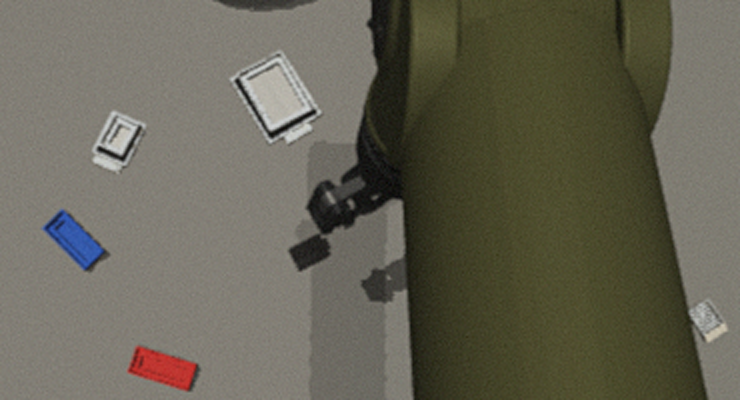

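>>> carry_out:
  motion:
    - [[0, -0.04, -0.03], [0, 0, 0], 0]
    - [[0, -0.08, -0.06], [0, 0, 0], 0]
    - [[0, -0.12, -0.08], [0, 0, 0], 0]
    - [[0, -0.165, -0.09], [0, 0, 0], 0]
    - [[0, -0.21, -0.1], [0, 0, 0], 0]
    - [[0, -0.255, -0.1], [0, 0, 0], 0]
    - [[0, -0.3, -0.1], [0, 0, 0], 0]
    - [[0, -0.35, -0.1], [0, 0, 0], 0]
    - [[0, -0.35, -0.1], [0, 0, 0], 0]
    - [[0, -0.35, -0.1], [0, 0, 0], 0]

```text
time: 22.05
tool_pos: [0.4108, 0.2826, 0.2287]
eef_rot: [-0.688, -0.163, 0.688, -0.164]
contact_force: [0.1, -0.5, 0.0]
opening: 0.0849
```

```bash
python3 - <<'E'
from vis import *
s=arm.get_state();print(s["time"],s["tool_pos"])
c=arm.get_calibration("top"); im,d=arm.grab_frame("top"); cv2.imwrite("pics/top2.png",cv2.resize(im[100:300,130:500,::-1],None,fx=2,fy=2,interpolation=cv2.INTER_CUBIC))
T=dict(mega=(.6559,.013,26.6),square=(.5187,-.369,9.5),long=(.6243,-.1892,-11.9),standard=(.6169,.1954,-27.1))
for n in SZ:
    for o in arm.outline_of("top","mould_"+n)[:4]:
        r=rect(o["pixels"],c,.015)
        if np.hypot(r[0]-T[n][0],r[1]-T[n][1])<.05: print(n,round(o["p"],2),r,"off mm",np.round(1000*(r[:2]-T[n][:2]),1),"ang",r[2]-T[n][2])
E
```

```text
22.05 [0.41082447 0.28257397 0.22871314]
mega 0.83 [6.57300e-01 1.28000e-02 2.42138e+01 8.30041e+01 5.92005e+01] off mm [ 1.4 -0.2] ang -2.3862000000000023
long 0.69 [  0.6216  -0.1884 -11.5564  72.2163  31.6927] off mm [-2.7  0.8] ang 0.34360000000000035
standard 0.72 [  0.6165   0.1929 -30.5512  42.4047  33.5912] off mm [-0.4 -2.5] ang -3.4512
```

View pics/top2.png

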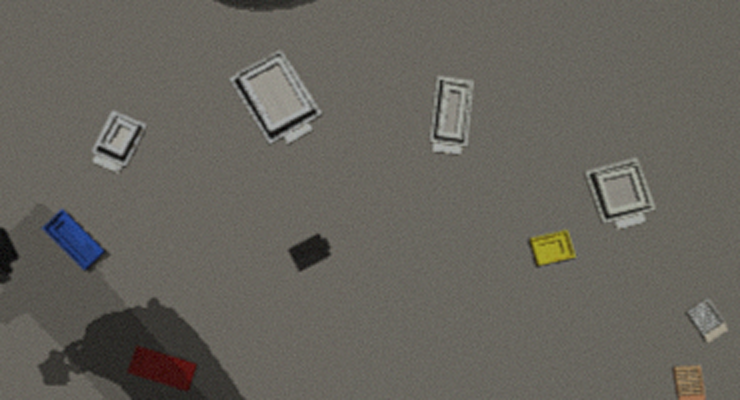

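All four moulds sit square inside their trays, and the lid and beaker have not moved. The arm is clear, so I'm handing in.

```bash
python3 -c "
from station import arm
print(arm.sign_off())"
```

```text
the job is handed in; nothing more can be done
None
```

All four steel moulds are back in their own trays, in the order square, standard, long, mega. I handed the job in at about 22 s, with the arm raised clear of everything.

- **Placement:** in the last top view, mega, long and standard measured within about 3 mm and 4° of their trays, against limits of 11 mm and 17°. The network did not report the square mould in that view. I judged it by eye, and both the top view and an earlier wrist view show it centred and square in its tray.
- **Height and tilt:** I did not measure these. The pictures show all four moulds sitting inside their lips.
- **Beaker and lid:** the lid is unchanged to within 1 mm. The beaker's outline moved about 2 mm, which is within measuring noise.
- **Forces:** contact readings at the end of each move never exceeded 9 N.

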